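# Pack the domino game into the stacking caddy

## Robot

A 7-joint arm with a two-finger parallel gripper is mounted at the origin on the work surface. World frame = base frame: x ahead of the robot, y to its left, z up, the work surface at z = 0. Lengths are in m, angles in rad, forces in N, time in s.
With the tool pointing down it reaches from about 0.4 to 0.85 m from the base axis. Payload 10.4 kg.
Tool frame: the origin (TCP) lies midway between the tips of the shut fingers; the grasp point (between the pads) lies 19 mm behind it; z points along the fingers, y is the line along which they close (so a half turn about z gives the same grasp; the last joint's range is limited). The gripper opens to 87 mm and grips with 3 to 60 N. Pads are 19 mm wide; open, the fingers measure 117 mm over their backs; the gripper's body (75 mm by 190 mm) begins 51 mm behind the grasp point.
Start: joints at [-1.169, 0.332, -0.065, 1.46, 0.022, 1.35, -0.088], TCP at [0.258, 0.569, 0.223] pointing down, gripper open.
Joint ranges: [-2.6, 2.6], [-0.5, 2.12], [-1.47, 1.34], [0.16, 2.42], [-1.27, 4.41], [0.06, 2.06], [-2.6, 2.6]. Speed limits (rad/s): [2.22, 2.22, 2.79, 2.79, 3.14, 3.14, 3.14].

## Interface

Orientations are given as a unit quaternion [x, y, z, w].
In Python, from bench import r gives the robot as it stands.
- The arm moves only by the tool move_arm, never from a script. Its argument "targets" is a list of rows, each a list of 3 entries, a list of its own where there are three numbers: the shift along the tool's x, y, z in cm, then the turn, a rotation vector about the tool's x, y, z in rad, then the opening in per cent of the stroke, from 0 (shut) to 100 (fully open). In form: [[[x, y, z], [wx, wy, wz], gripper], ...]. A call has 1 to 20 rows; each row shifts and turns the commanded pose from where the row before left it, along the tool's axes as they then stand; what a row does not reach is not made up. A row lasts 1/8 s, in which the tool goes at most 62.5 mm and 10.7 degrees, less where a joint would pass 70% of its speed; a pose out of reach is approached as far as the arm can. A call with a gripper value outside its range is refused whole. The fingers move at their own pace and stop on an object; "grip_force" is the grip in N (left out, the last holds). Time passes only in rows, so rows that do not move let the fingers close. It gives the time, the measured TCP pose, the force, the opening and the grip force at its end, in the units of the state.
- r.read_state(): the state, without advancing time (a new reading comes with each control period).
- r.camera(name): name is "scene" or "side" or "wrist"; returns a dict with "image" (384x512x3 uint8, blue, green, red), "vertical_fov" (degrees; the focal length in pixels is half the picture's height over the tangent of half this angle, whatever the lens; pixels are square), "cx", "cy" (the principal point, pixels), "cam_to_world" (4x4, takes a point from camera to world coordinates). Camera axes: x right, y down, z forward; pixel columns grow to the right and rows downward; lengths in m; the calibration is good to about 2 mm. The wrist camera is an equidistant fisheye: a pixel r from the principal point sees the ray r / f radians off the axis. A picture is of the moment at which its call begins. There is no depth.
- r.close_job(): hands the job in; it is judged then, once.
The state is a dict: "time": time; "joint_positions": joint angles; "joint_vel": joint speeds; "joint_torque": joint torques, N m; "ee_pos": TCP position; "eef_rot": TCP orientation; "ft_force": force on the tool from outside, world axes, zero at the start; "torque": the same for the moment, N m; "width": finger opening in m; "grip_force": force on a finger pad.
Only numpy, scipy, OpenCV 4.12 (cv2) and the standard library are available. Lean on these libraries where they do the work, as an engineer would, in place of code of your own. Each camera call takes 0.05 s, during which the arm holds its last target. There are 200 camera calls.

## Task

Pack the game away in the two-tier caddy: seat the deep green tier fully home on the grey caddy foot, lay the domino with red spots flat in it, then close it with the shallow yellow tier, seated fully home on top. Next lay the domino with blue spots flat in one half of the yellow tier, and last stand the empty glass upright in the other half, setting the glass down gently, not dropping it. Leave the black-spotted dominoes and the blue dish where they are.

Things in the scene. Friction and masses are not known exactly. Their poses are not given: they have to be found in the camera images.
- foot: dark grey plastic caddy foot, fixed to the slab: low open frame 150 (x) x 100 (y) x 12 mm high, walls 4 mm, floor 4 mm, 10 mm middle wall in the plane x = 0; its two pockets (66 x 92 mm) take the pads of a tier with 4 mm play all round, the tier resting on the rim. Origin: centre of underside, z up. Half-turn symmetric
- deep: deep green loose plastic tray 150 (x) x 100 (y) x 56 mm high; origin: centre of underside, z up. Walls 4 mm, floor top at z 10 mm. Lift it by the 10 mm thick middle wall (plane x = 0, as high as the rim, pinch along x); halves 66 x 92 mm inside, centred at x = +-38. Below, 2 seating pads 58 x 84 x 6 mm (included in height). Half-turn symmetric. 0.17 kg. Seated on the foot its origin is 6 mm above the foot's
- shallow: shallow yellow loose plastic tray 150 (x) x 100 (y) x 46 mm high; origin: centre of underside, z up. Walls 4 mm, floor top at z 10 mm. Lift it by the 10 mm thick middle wall (plane x = 0, as high as the rim, pinch along x); halves 66 x 92 mm inside, centred at x = +-38. Below, 2 seating pads 58 x 84 x 6 mm (included in height). Half-turn symmetric. 0.15 kg. Seated on the green tier its origin is 50 mm above that one's, 4 mm play
- red: white domino 50 x 25 x 10 mm with two sixes in red spots (and a thin border and centre bar of that colour), lying spots up; origin at the centre of its underside; x along its 50 mm length, y along its 25 mm width, z up
- blue: white domino 50 x 25 x 10 mm with two sixes in blue spots (and a thin border and centre bar of that colour), lying spots up; origin at the centre of its underside; x along its 50 mm length, y along its 25 mm width, z up
- glass: empty short clear drinking glass, open upward, 78 mm high, 48 mm across at the base and 56 mm at the rim, about 0.18 kg; origin at the centre of its underside, z up
- black1: white domino 50 x 25 x 10 mm with two sixes in black spots (and a thin border and centre bar of that colour), lying spots up; origin at the centre of its underside; x along its 50 mm length, y along its 25 mm width, z up; stays where it is
- black2: white domino 50 x 25 x 10 mm with two threes in black spots (and a thin border and centre bar of that colour), lying spots up; origin at the centre of its underside; x along its 50 mm length, y along its 25 mm width, z up; stays where it is
- dish: empty blue ceramic dish, 100 mm across, 26 mm high; origin at the centre of its underside; stays where it is
There are look-alikes about, which are no part of the job. Of the things like the shallow, leave any that is pink or purple; of the rest the smaller one is meant.

How it is judged:
On the way, in this order (a step that is already met when the one before it is completed fails the run):
1. the green tier is seated on the grey foot (horizontal distance between deep and foot below 0.008 m and z of deep in the frame of foot between 0.002 and 0.009 m and angle between the x axis of deep and the x axis of foot, either way round below 0.12 rad and angle between deep's own z axis and vertical below 0.05 rad and linear speed of deep below 0.03 m/s and angular speed of deep below 0.3 rad/s), for 0.2 s.
2. the red-spotted domino lies flat in the green tier (horizontal distance between deep and foot below 0.008 m and z of deep in the frame of foot between 0.002 and 0.009 m and angle between the x axis of deep and the x axis of foot, either way round below 0.12 rad and angle between deep's own z axis and vertical below 0.05 rad and x of red in the frame of deep between -0.071 and 0.071 m and y of red in the frame of deep between -0.046 and 0.046 m and z of red in the frame of deep between 0.006 and 0.015 m and angle between red's own z axis and vertical below 0.12 rad and linear speed of red below 0.03 m/s and angular speed of red below 0.3 rad/s), for 0.2 s.
3. the yellow tier is seated on the green tier (horizontal distance between deep and foot below 0.008 m and z of deep in the frame of foot between 0.002 and 0.009 m and angle between the x axis of deep and the x axis of foot, either way round below 0.12 rad and angle between each of deep, shallow's own z axis and vertical below 0.05 rad and x of red in the frame of deep between -0.071 and 0.071 m and y of red in the frame of deep between -0.046 and 0.046 m and z of red in the frame of deep between 0.006 and 0.015 m and angle between red's own z axis and vertical below 0.12 rad and horizontal distance between shallow and deep below 0.008 m and z of shallow in the frame of deep between 0.046 and 0.053 m and angle between the x axis of shallow and the x axis of deep, either way round below 0.12 rad and linear speed of shallow below 0.03 m/s and angular speed of shallow below 0.3 rad/s), for 0.2 s.
4. the blue-spotted domino lies flat in the yellow tier (horizontal distance between deep and foot below 0.008 m and z of deep in the frame of foot between 0.002 and 0.009 m and angle between the x axis of deep and the x axis of foot, either way round below 0.12 rad and angle between each of deep, shallow's own z axis and vertical below 0.05 rad and horizontal distance between shallow and deep below 0.008 m and z of shallow in the frame of deep between 0.046 and 0.053 m and angle between the x axis of shallow and the x axis of deep, either way round below 0.12 rad and x of blue in the frame of shallow between -0.071 and 0.071 m and y of blue in the frame of shallow between -0.046 and 0.046 m and z of blue in the frame of shallow between 0.006 and 0.015 m and angle between blue's own z axis and vertical below 0.12 rad and linear speed of blue below 0.03 m/s and angular speed of blue below 0.3 rad/s), for 0.2 s.
5. the glass stands upright in the other half of the yellow tier (horizontal distance between deep and foot below 0.008 m and z of deep in the frame of foot between 0.002 and 0.009 m and angle between the x axis of deep and the x axis of foot, either way round below 0.12 rad and angle between each of deep, shallow's own z axis and vertical below 0.05 rad and horizontal distance between shallow and deep below 0.008 m and z of shallow in the frame of deep between 0.046 and 0.053 m and angle between the x axis of shallow and the x axis of deep, either way round below 0.12 rad and x of blue in the frame of shallow between -0.071 and 0.071 m and y of blue in the frame of shallow between -0.046 and 0.046 m and z of blue in the frame of shallow between 0.006 and 0.015 m and angle between each of blue, glass's own z axis and vertical below 0.12 rad and x of glass in the frame of shallow between -0.071 and 0.071 m and y of glass in the frame of shallow between -0.046 and 0.046 m and z of glass in the frame of shallow between 0.006 and 0.015 m and ((x of blue in the frame of shallow above 0 m and x of glass in the frame of shallow below 0 m) or (x of blue in the frame of shallow below 0 m and x of glass in the frame of shallow above 0 m)) and linear speed of glass below 0.03 m/s and angular speed of glass below 0.3 rad/s), for 0.2 s.
At the end, for the whole second after the job is handed in: Green tier seated on the foot, yellow tier on the green (8 mm, 0.12 rad either way round, level, height -4/+3 mm); red domino flat on the green tier's floor, blue domino flat in one half of the yellow tier, glass upright in its other half; all released, at rest (all of step 5 and x of red in the frame of deep between -0.071 and 0.071 m and y of red in the frame of deep between -0.046 and 0.046 m and z of red in the frame of deep between 0.006 and 0.015 m and angle between red's own z axis and vertical below 0.12 rad and linear speed of each of deep, shallow, red, blue below 0.03 m/s and angular speed of each of deep, shallow, red, blue below 0.3 rad/s); the robot touches nothing.
It fails at once if a black-spotted domino or the dish is moved by more than 20 mm (distance of any of black1, black2, dish from where it was at the start of the episode above 0.02 m).
It fails at once if the glass is dropped (falls freely by more than about 25 mm) (linear speed of glass above 0.7 m/s and contact force between glass and the fingers below 0.05 N).
It also fails if it takes over 141 s, if anything falls off the work surface, if the arm or the gripper's body presses on something with over 40 N, if the wrist force passes 120 N, or if a joint passes its speed limit or range.

## Working session

There is one attempt and no reset: what is moved stays moved. The work goes in short steps, Python scripts to look and compute and a tool call to move; the robot and the scene stay as the last step left them, time stands still between calls to the robot, and variables do not carry over. Pictures are saved under pics/ and viewed, at most 14 in all, crops included, and the job is handed in when it is done.

Besides the shell and the picture viewer there is one more tool, called after "Call:" in YAML: its name, and indented under it one key for each argument. move_arm: Moves the arm, as the interface text tells. Its arguments: {"type":"object","properties":{"targets":{"type":"array"},"grip_force":{"type":"number"}},"required":["targets"]}

```bash
ls; mkdir -p pics; cat > h.py <<'E'
import numpy as np, cv2
from bench import r
def cam(n,save=None):
    c=r.camera(n)
    if save: cv2.imwrite('pics/'+save+'.png',c['image'])
    return c
def rays(c,uv,fish):
    uv=np.atleast_2d(np.float64(uv)); h=c['image'].shape[0]
    f=h/2/np.tan(np.radians(c['vertical_fov']/2))
    d=(uv-[c['cx'],c['cy']])/f
    if fish:
        t=np.linalg.norm(d,axis=1,keepdims=True); d=np.c_[d*np.sinc(t/np.pi),np.cos(t)]
    else: d=np.c_[d,np.ones(len(d))]
    T=np.array(c['cam_to_world']); return T[:3,3],d@T[:3,:3].T
def onz(c,uv,z,fish=False):
    o,d=rays(c,uv,fish); return o+d*((z-o[2])/d[:,2])[:,None]
def proj(c,P,fish=False):
    P=np.atleast_2d(P);T=np.array(c['cam_to_world']); p=(P-T[:3,3])@T[:3,:3]
    f=c['image'].shape[0]/2/np.tan(np.radians(c['vertical_fov']/2))
    if fish:
        n=np.linalg.norm(p[:,:2],axis=1); q=p[:,:2]/n[:,None]*np.arctan2(n,p[:,2])[:,None]
    else: q=p[:,:2]/p[:,2:]
    return q*f+[c['cx'],c['cy']]
E
python3 - <<'E'
from h import *
for n in('scene','side','wrist'):
    c=cam(n,n+'0'); print(n,c['vertical_fov'],c['cx'],c['cy'],np.round(c['cam_to_world'],3).tolist())
s=r.read_state(); print(s['ee_pos'],s['eef_rot'],s['width'],s['time'])
E
```

```text
pics
scene 56.12617164702356 254.43638099199399 198.23982370395316 [[-0.625, 0.621, -0.473, 0.933], [0.78, 0.509, -0.364, 0.389], [0.014, -0.597, -0.802, 0.795], [0.0, 0.0, 0.0, 1.0]]
side 47.2150852331151 255.40684408636807 195.37657247654772 [[-1.0, -0.024, 0.007, 0.46], [-0.021, 0.687, -0.727, 0.908], [0.012, -0.727, -0.687, 0.871], [0.0, 0.0, 0.0, 1.0]]
wrist 65.70646984690485 252.40317757725293 191.7734239292295 [[0.412, 0.871, 0.267, 0.183], [0.911, -0.394, -0.123, 0.604], [-0.001, 0.294, -0.956, 0.383], [0.0, 0.0, 0.0, 1.0]]
[0.25749062 0.56917603 0.22194436] [ 2.10804037e-01  9.77528193e-01 -5.34695098e-04 -6.42690599e-05] 0.08707979650097922 0.15
```

View pics/scene0.png

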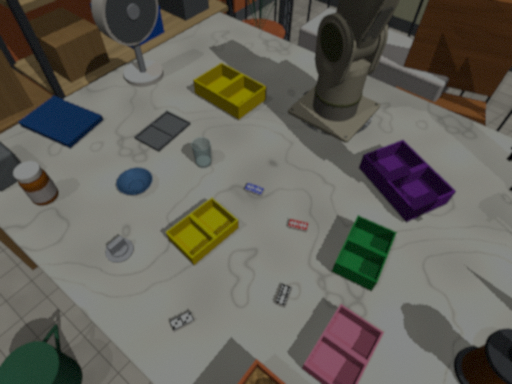

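View pics/side0.png

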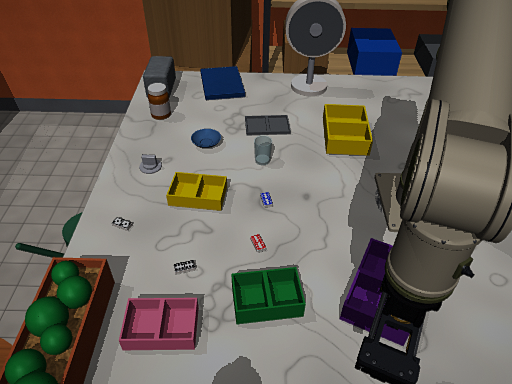

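View pics/wrist0.png

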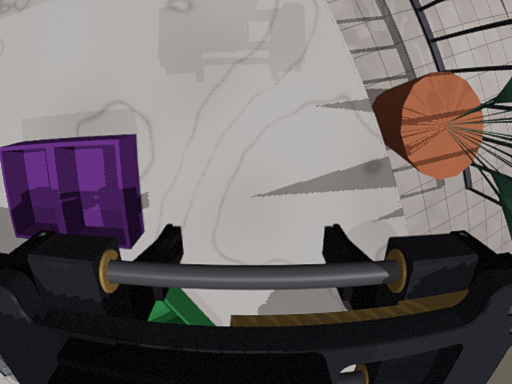

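Scene view: green tier (365,252); yellow trays at (202,230) and (230,90), the latter being further off but as big in the picture, so probably the larger one. Purple (405,180) and pink (343,345) trays are to be left alone. Grey foot (163,130), glass (203,152), red domino (298,225), blue domino (254,188), black dominoes (283,294) and (181,320), dish (134,181). Next I measure them.

```bash
python3 - <<'E'
from h import *
rng={'yellow':((22,120,60),(36,255,255)),'green':((50,120,30),(75,255,200)),'foot':((0,0,40),(180,60,110))}
boxes={'scene':{'yellow':[(160,190,245,265),(188,58,272,122)],'green':[(325,210,400,292)],'foot':[(130,106,195,155)]},
'side':{'yellow':[(160,165,235,215),(318,98,376,160)],'green':[(225,260,310,325)],'foot':[(240,110,295,140)]}}
for n in('scene','side'):
    c=cam(n); hsv=cv2.cvtColor(c['image'],cv2.COLOR_BGR2HSV)
    for k,bs in boxes[n].items():
        for b in bs:
            m=np.zeros(hsv.shape[:2],np.uint8); s=np.s_[b[1]:b[3],b[0]:b[2]]
            m[s]=cv2.inRange(hsv,*[np.array(v) for v in rng[k]])[s]
            ct=max(cv2.findContours(m,0,2)[0],key=cv2.contourArea)
            h=cv2.convexHull(ct); a=cv2.approxPolyDP(h,3,True)[:,0]
            print(n,k,a.tolist())
            for z in(0,.05): print('   z',z,np.round(onz(c,a,z)[:,:2],3).tolist())
    v=c['image'];z=cv2.resize
    crops=[v[170:330,150:410],v[55:215,120:380]] if n=='scene' else [v[100:260,150:410],v[180:340,150:410]]
    cv2.imwrite('pics/crop_%s.png'%n,cv2.resize(np.vstack(crops),None,fx=1.85,fy=1.85,interpolation=2))
E
```

```text
scene yellow [[212, 198], [237, 219], [237, 228], [193, 263], [166, 231]]
   z 0 [[0.537, -0.063], [0.546, 0.035], [0.568, 0.053], [0.711, 0.035], [0.69, -0.082]]
   z 0.05 [[0.562, -0.034], [0.571, 0.057], [0.591, 0.074], [0.725, 0.058], [0.705, -0.052]]
scene yellow [[194, 79], [221, 63], [264, 85], [265, 98], [237, 118], [197, 94]]
   z 0 [[0.182, -0.48], [0.044, -0.472], [0.047, -0.263], [0.102, -0.215], [0.244, -0.222], [0.237, -0.411]]
   z 0.05 [[0.229, -0.425], [0.1, -0.418], [0.102, -0.222], [0.155, -0.177], [0.287, -0.184], [0.281, -0.361]]
scene green [[358, 217], [394, 232], [371, 288], [333, 270]]
   z 0 [[0.338, 0.28], [0.32, 0.376], [0.495, 0.402], [0.512, 0.309]]
   z 0.05 [[0.375, 0.287], [0.358, 0.377], [0.523, 0.401], [0.539, 0.314]]
scene foot [[190, 122], [160, 151], [133, 136], [166, 110]]
   z 0 [[0.356, -0.327], [0.506, -0.305], [0.516, -0.419], [0.365, -0.431]]
   z 0.05 [[0.392, -0.282], [0.533, -0.262], [0.542, -0.368], [0.4, -0.379]]
side yellow [[175, 172], [226, 176], [220, 210], [168, 205], [166, 195]]
   z 0 [[0.716, -0.108], [0.56, -0.095], [0.566, 0.05], [0.714, 0.035], [0.726, -0.005]]
   z 0.05 [[0.701, -0.05], [0.554, -0.037], [0.56, 0.099], [0.699, 0.085], [0.711, 0.047]]
side yellow [[325, 104], [365, 107], [372, 138], [366, 155], [326, 153]]
   z 0 [[0.221, -0.516], [0.075, -0.501], [0.083, -0.308], [0.118, -0.214], [0.246, -0.22]]
   z 0.05 [[0.235, -0.434], [0.097, -0.42], [0.104, -0.238], [0.138, -0.149], [0.258, -0.155]]
side green [[296, 267], [304, 298], [302, 316], [236, 323], [232, 274]]
   z 0 [[0.363, 0.241], [0.349, 0.329], [0.356, 0.377], [0.503, 0.398], [0.52, 0.267]]
   z 0.05 [[0.369, 0.279], [0.355, 0.363], [0.362, 0.407], [0.5, 0.428], [0.516, 0.303]]
side foot [[287, 116], [290, 133], [246, 134], [245, 116]]
   z 0 [[0.365, -0.429], [0.358, -0.326], [0.507, -0.314], [0.515, -0.423]]
   z 0.05 [[0.37, -0.353], [0.364, -0.255], [0.505, -0.244], [0.512, -0.347]]
```

View pics/crop_scene.png

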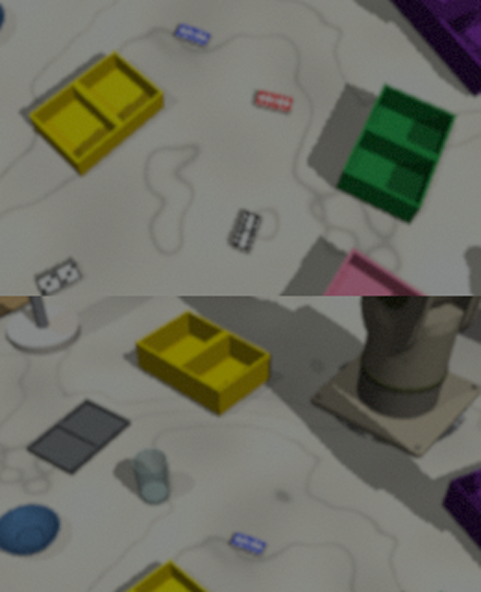

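Near yellow (scene 202,230) measures about 150x100 mm, while the far one (230,90) is about 175+ mm long, so the near one is meant. I checked it in the crop. The glass needs a closer look. Going above the green tier first.

```bash
cat >> h.py <<'E'
from scipy.spatial.transform import Rotation as Ro
def plan(x,y,z,yaw):
    s=r.read_state(); R=Ro.from_quat(s['eef_rot']).as_matrix(); Y=np.arctan2(R[1,1],R[0,1])
    w=-((yaw-Y+np.pi/2)%np.pi-np.pi/2) # half-turn same grasp
    Rn=R@Ro.from_rotvec([0,0,w]).as_matrix()
    print('turn wz %.3f (yaw now %.3f) then shift cm'%(w,Y),np.round(Rn.T@(np.array([x,y,z])-s['ee_pos'])*100,2),'tilt',np.round(R[:2,2],3),'pos',np.round(s['ee_pos'],4),'w',round(s['width'],4),'t',s['time'])
E
python3 - <<'E'
from h import *
plan(.45,.28,.25,.16)
c=r.camera('scene'); d=r.camera('side')
for n,a,b in(('glassbase',(205,163),(262,161)),('glasstop',(201,139),(263,138)),('dish',(134,181),(207,139)),('red',(298,225),(259,242)),('blue',(254,188),(266,199))):print(n,onz(c,a,0)[0,:2].round(3),onz(d,b,0)[0,:2].round(3))
E
```

```text
turn wz 0.986 (yaw now 1.146) then shift cm [-31.63  14.39  -2.77] tilt [-0.    -0.001] pos [0.2575 0.5693 0.2222] w 0.0872 t 0.25
glassbase [ 0.455 -0.166] [ 0.452 -0.171]
glasstop [ 0.39  -0.245] [ 0.45  -0.293]
dish [ 0.633 -0.274] [ 0.636 -0.281]
red [0.46  0.171] [0.456 0.163]
blue [0.437 0.005] [0.438 0.001]
```

Call:
move_arm:
  targets:
    - [[0,0,-0.5],[0,0,0.17],100]
    - [[0,0,-0.5],[0,0,0.17],100]
    - [[0,0,-0.5],[0,0,0.17],100]
    - [[0,0,-0.5],[0,0,0.17],100]
    - [[0,0,-0.4],[0,0,0.16],100]
    - [[0,0,-0.4],[0,0,0.146],100]
    - [[-4.5,2,0],[0,0,0],80]
    - [[-4.5,2,0],[0,0,0],80]
    - [[-4.5,2,0],[0,0,0],80]
    - [[-4.5,2,0],[0,0,0],80]
    - [[-4.5,2,0],[0,0,0],80]
    - [[-4.5,2,0],[0,0,0],80]
    - [[-4.6,2.4,0],[0,0,0],80]
    - [[0,0,0],[0,0,0],80]
    - [[0,0,0],[0,0,0],80]

```text
time: 2.22
ee_pos: [0.4497, 0.281, 0.2506]
eef_rot: [0.648, 0.761, 0.0, -0.0]
ft_force: [0.0, 0.6, 0.3]
width: 0.07
grip_force: 0.0
```

```bash
python3 - <<'E'
from h import *
plan(.45,.28,.25,.16)
c=cam('wrist','w1')
E
```

```text
turn wz 0.000 (yaw now 0.160) then shift cm [-0.1   0.01  0.06] tilt [-0.  0.] pos [0.4497 0.281  0.2506] w 0.07 t 2.225
```

View pics/w1.png

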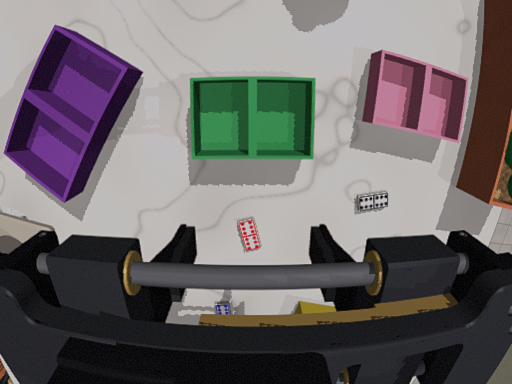

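Wrist view: green tier with rim corners about (191,79), (314,78), (314,159), (192,158) and middle wall at u≈252. Red domino (250,234), pink tray at right, purple at left.

```bash
cat >> h.py <<'E'
RNG={'yellow':((22,100,60),(36,255,255)),'green':((50,100,30),(80,255,255))}
def quad(c,col,box,k=3):
    hsv=cv2.cvtColor(c['image'],cv2.COLOR_BGR2HSV); m=np.zeros(hsv.shape[:2],np.uint8)
    s=np.s_[box[1]:box[3],box[0]:box[2]]; m[s]=cv2.inRange(hsv,*[np.array(v) for v in RNG[col]])[s]
    ct=max(cv2.findContours(m,0,1)[0],key=cv2.contourArea)
    return cv2.approxPolyDP(cv2.convexHull(ct),k,True)[:,0]
def tri(c1,uv1,f1,c2,uv2,f2):
    o1,d1=rays(c1,uv1,f1);o2,d2=rays(c2,uv2,f2);out=[]
    for a,b in zip(d1,d2):
        t=np.linalg.lstsq(np.c_[a,-b],o2-o1,rcond=None)[0]; p,q=o1+t[0]*a,o2+t[1]*b; out.append([*(p+q)/2,np.linalg.norm(p-q)])
    return np.array(out)
def rect(P):
    (c,(w,h),a)=cv2.minAreaRect(np.float32(P[:,:2]*1000)); B=cv2.boxPoints((c,(w,h),a)); 
    e=[B[1]-B[0],B[2]-B[1]]; e=max(e,key=np.linalg.norm); y=np.arctan2(e[1],e[0]); y=(y+np.pi/2)%np.pi-np.pi/2
    print('  centre',np.round(c,1),'size',round(w,1),round(h,1),'yaw %.3f'%y)
E
python3 - <<'E'
from h import *
c=cam('wrist'); d=cam('side')
q=quad(c,'green',(170,60,330,175)); print(q.tolist())
rect(onz(c,q,.056,True))
p=quad(d,'green',(225,260,310,325)); print(p.tolist())
# far (-y) rim corners: wrist lower-image ones
lo=q[np.argsort(q[:,1])[-2:]]; print(lo)
lo=lo[np.argsort(lo[:,0])]  # image left = low x
print(tri(c,lo,True,d,[(296,267),(232,274)],False).round(4))
E
```

```text
[[314, 79], [312, 158], [192, 158], [191, 79]]
  centre [438.3 345.4] size 147.9 96.8 yaw 0.161
[[296, 267], [305, 304], [302, 316], [236, 323], [232, 273]]
[[312 158]
 [192 158]]
[[0.3717 0.286  0.0586 0.0036]
 [0.5167 0.3105 0.0604 0.0025]]
```

Call:
move_arm:
  targets:
    - [[3.3,0,2],[0,0,0],60]
    - [[3.25,-0.1,3],[0,0,0],60]
    - [[0,0,4],[0,0,0],60]
    - [[0,0,4],[0,0,0],60]
    - [[0,0,3.5],[0,0,0],60]
    - [[0,0,3],[0,0,0],60]
    - [[0,0,2],[0,0,0],60]
    - [[0,0,0.75],[0,0,0],60]
    - [[0,0,0],[0,0,0],60]
    - [[0,0,0],[0,0,0],0]
    - [[0,0,0],[0,0,0],0]
    - [[0,0,0],[0,0,0],0]
    - [[0,0,0],[0,0,0],0]
    - [[0,0,0],[0,0,0],0]
  grip_force: 25

```text
time: 4.12
ee_pos: [0.4387, 0.345, 0.0281]
eef_rot: [0.648, 0.761, 0.0, -0.0]
ft_force: [1.0, 0.8, -0.5]
width: 0.0102
grip_force: 0.6
```

Call:
move_arm:
  targets:
    - [[0,0,0],[0,0,0],0]
    - [[0,0,0],[0,0,0],0]
    - [[0,0,-1],[0,0,0],0]
    - [[0,0,-2],[0,0,0],0]
    - [[0,0,-4],[0,0,0],0]
    - [[0,0,-4],[0,0,0],0]
    - [[0,0,-4],[0,0,0],0]
    - [[0,0,-3],[0,0,0],0]
    - [[0,0,-2],[0,0,0],0]
    - [[0,0,0],[0,0,0],0]

```text
time: 5.38
ee_pos: [0.4392, 0.3453, 0.2297]
eef_rot: [0.648, 0.761, 0.001, 0.0]
ft_force: [-0.1, 0.2, -1.6]
width: 0.0098
grip_force: 25.0
```

Call:
move_arm:
  targets:
    - [[-1.6,-0.2,0],[0,0,0],0]
    - [[-3,-0.4,0],[0,0,0],0]
    - [[-5,-0.75,0],[0,0,0],0]
    - [[-5,-0.75,0],[0,0,0],0]
    - [[-5,-0.75,0],[0,0,0],0]
    - [[-5,-0.75,0],[0,0,0],0]
    - [[-5,-0.75,0],[0,0,0],0]
    - [[-5,-0.75,0],[0,0,0],0]
    - [[-5,-0.75,0],[0,0,0],0]
    - [[-5,-0.75,0],[0,0,0],0]
    - [[-5,-0.75,0],[0,0,0],0]
    - [[-5,-0.75,0],[0,0,0],0]
    - [[-5,-0.75,0],[0,0,0],0]
    - [[-5,-0.75,0],[0,0,0],0]
    - [[-5,-0.75,0],[0,0,0.07],0]
    - [[-5,-0.75,0],[0,0,0],0]
    - [[-5,-0.75,0],[0,0,0],0]
    - [[-3,-0.4,0],[0,0,0],0]
    - [[-1,-0.2,0],[0,0,0],0]
    - [[0,0,0],[0,0,0],0]

```text
time: 7.88
ee_pos: [0.4378, -0.5001, 0.2272]
eef_rot: [0.675, 0.738, -0.0, -0.001]
ft_force: [-0.4, -0.3, -2.0]
width: 0.01
grip_force: 25.0
```

```bash
python3 - <<'E'
from h import *
plan(.44,-.36,.228,.09)
c=cam('wrist','w2');cam('side','s2');cam('scene','sc2')
E
```

```text
turn wz -0.002 (yaw now 0.088) then shift cm [13.93  1.48 -0.06] tilt [-0.001  0.001] pos [ 0.4378 -0.5001  0.2272] w 0.01 t 7.875
```

View pics/w2.png

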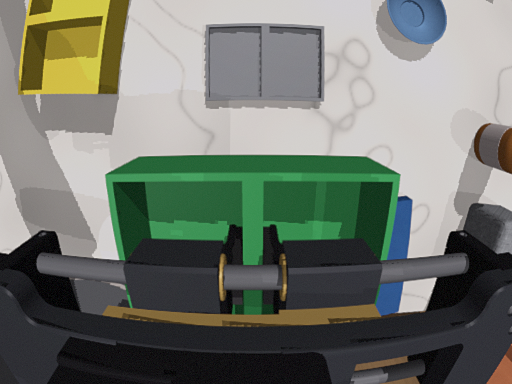

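Wrist view: grey foot with corners about (207,24), (323,26), (323,101), (206,101). The held green tier's far rim corners are at about (108,174) and (398,174), and the dish is at (417,15).

```bash
python3 - <<'E'
from h import *
c=cam('wrist'); g=cv2.cvtColor(c['image'],cv2.COLOR_BGR2GRAY)
print(g[12:28,265],g[95:108,240],g[60,196:212],g[60,316:332])
m=np.zeros_like(g); s=np.s_[10:112,190:335]; m[s]=(g[s]<150)*255
m=cv2.morphologyEx(m,cv2.MORPH_OPEN,np.ones((3,3)))
ct=max(cv2.findContours(m,0,1)[0],key=cv2.contourArea); q=cv2.approxPolyDP(cv2.convexHull(ct),4,True)[:,0]; print(q.tolist())
for z in(0,.012): rect(onz(c,cv2.convexHull(ct)[:,0],z,True))
q2=[(205,24),(325,24),(324,102),(205,102)]
st=r.read_state();z=st['ee_pos'][2]+.028
P=onz(c,[(108,174),(398,174)],z,True);print('tray rim corners',P.round(4)); 
t=st['ee_pos']; R=Ro.from_quat(st['eef_rot']).as_matrix(); print('in tool cm',((P-t)@R*100).round(2))
d=cam('side')
print('side',onz(d,[(287,116),(290,133),(246,134),(245,116)],.012).round(4).tolist())
E
```

```text
[208 208 208 208 208 207 209 209 208 208 210 211 184 136 134 139] [132 120 125 130 132 136 147 150 151 149 149 150 169] [209 208 210 208 203 202 203 143 129 133 128 100 112 134 133 133] [127  94  61  66 121 134 148 195 204 203 202 202 200 199 197 196]
[[321, 28], [321, 101], [316, 108], [204, 108], [205, 26]]
  centre [ 440.7 -366.2] size 155.2 112.6 yaw 0.091
  centre [ 440.5 -367.8] size 150.4 109.2 yaw 0.091
tray rim corners [[ 0.3627 -0.4549  0.2561]
 [ 0.5075 -0.4417  0.2561]]
in tool cm [[ 5.07 -7.27 -2.8 ]
 [ 5.06  7.27 -2.79]]
side [[0.3663, -0.411, 0.012], [0.3594, -0.3086, 0.012], [0.5066, -0.2972, 0.012], [0.5141, -0.405, 0.012]]
```

```bash
python3 - <<'E'
from h import *
c=cam('wrist'); g=cv2.cvtColor(c['image'],cv2.COLOR_BGR2GRAY)
for T in (138,142):
    m=np.zeros_like(g); s=np.s_[10:112,190:335]; m[s]=(g[s]<T)*255
    m=cv2.morphologyEx(m,cv2.MORPH_OPEN,np.ones((3,3)))
    ct=max(cv2.findContours(m,0,1)[0],key=cv2.contourArea); h=cv2.convexHull(ct); print(cv2.approxPolyDP(h,4,True)[:,0].tolist())
    P=onz(c,h[:,0],.012,True); rect(P)
    q=cv2.approxPolyDP(h,4,True)[:,0]
d=cam('side')
lo=np.array([(206,25),(323,26)])
print(tri(c,lo,True,d,[(290,131),(247,131)],False).round(4))
print(tri(c,[(206,101),(322,101)],True,d,[(287,116),(245,116)],False).round(4))
plan(.4405,-.3625,.25,.091)
E
```

```text
[[205, 26], [320, 28], [321, 101], [313, 108], [222, 107], [204, 101]]
  centre [ 440.9 -367.2] size 148.4 106.6 yaw 0.089
[[321, 28], [321, 101], [315, 108], [205, 108], [205, 26]]
  centre [ 440.3 -367.1] size 149.2 107.7 yaw 0.094
[[ 0.3618 -0.3192  0.0122  0.0056]
 [ 0.5071 -0.3065  0.0185  0.0071]]
[[ 0.3692 -0.4187  0.0064  0.007 ]
 [ 0.5168 -0.4037  0.0137  0.0056]]
turn wz 0.000 (yaw now 0.091) then shift cm [13.6   1.33 -2.18] tilt [0.001 0.   ] pos [ 0.4396 -0.4992  0.2282] w 0.0098 t 8.225
```

```bash
python3 - <<'E'
from h import *
c=cam('wrist')
q=[(204.5,24.5),(322.5,25.5),(322.5,101.5),(204,101.5)]
P=onz(c,q,.012,True); print(P.round(4).tolist(),P.mean(0)); rect(P)
E
```

```text
[[0.3625, -0.319, 0.012], [0.5112, -0.3046, 0.012], [0.5206, -0.4049, 0.012], [0.3709, -0.4197, 0.012]] [ 0.44130081 -0.36206032  0.012     ]
  centre [ 441.1 -362.2] size 150.7 101.1 yaw 0.097
```

Call:
move_arm:
  targets:
    - [[2,0.3,0],[0,0,0],0]
    - [[4,0.4,0],[0,0,0],0]
    - [[4,0.4,0],[0,0,0],0]
    - [[2.6,0.2,0],[0,0,0],0]
    - [[1,0.03,0],[0,0,0],0]
    - [[0,0,3],[0,0,0],0]
    - [[0,0,4],[0,0,0],0]
    - [[0,0,4],[0,0,0],0]
    - [[0,0,3],[0,0,0],0]
    - [[0,0,2],[0,0,0],0]
    - [[0,0,1],[0,0,0],0]
    - [[0,0,0],[0,0,0],0]
    - [[0,0,0],[0,0,0],0]

```text
time: 9.9
ee_pos: [0.4406, -0.3638, 0.059]
eef_rot: [0.675, 0.738, 0.0, 0.001]
ft_force: [0.4, 0.2, -1.9]
width: 0.0097
grip_force: 25.0
```

```bash
python3 - <<'E'
from h import *
plan(.4405,-.362,.034,.093)
E
```

```text
turn wz -0.003 (yaw now 0.090) then shift cm [0.18 0.01 2.5 ] tilt [ 0.001 -0.001] pos [ 0.4406 -0.3638  0.059 ] w 0.0097 t 9.9
```

Call:
move_arm:
  targets:
    - [[0.18,0,0.5],[0,0,0],0]
    - [[0,0,0.5],[0,0,0],0]
    - [[0,0,0.5],[0,0,0],0]
    - [[0,0,0.4],[0,0,0],0]
    - [[0,0,0.4],[0,0,0],0]
    - [[0,0,0.2],[0,0,0],0]
    - [[0,0,0],[0,0,0],0]

```text
time: 10.78
ee_pos: [0.4398, -0.3615, 0.0341]
eef_rot: [0.675, 0.738, 0.001, -0.0]
ft_force: [-5.6, 6.5, 16.4]
width: 0.01
grip_force: 25.0
```

Call:
move_arm:
  targets:
    - [[0,0,0],[0,0,0],25]
    - [[0,0,0],[0,0,0],45]
    - [[0,0,0],[0,0,0],45]
    - [[0,0,-2],[0,0,0],45]
    - [[0,0,-4],[0,0,0],45]
    - [[-2,0,-5],[0,0,0],45]
    - [[-3,0,-5],[0,0,0],45]
    - [[-3,0,-4],[0,0,0],60]
    - [[-2,0,0],[0,0,0],60]
    - [[0,0,0],[0,0,0],60]
    - [[0,0,0],[0,0,0],60]

```text
time: 12.15
ee_pos: [0.4488, -0.4603, 0.2331]
eef_rot: [0.675, 0.738, 0.0, -0.0]
ft_force: [0.1, -0.7, -0.8]
width: 0.052
grip_force: 0.0
```

```bash
python3 - <<'E'
from h import *
plan(.46,.1,.25,.09)
c=cam('wrist','w3'); d=cam('side','s3')
q=quad(c,'green',(120,0,400,220)); print(q.tolist()); rect(onz(c,q,.062,True)); 
p=quad(d,'green',(225,60,310,180)); print(p.tolist())
# far rim corners (-y): wrist low row; side top
lo=q[np.argsort(q[:,1])[-2:]]; lo=lo[np.argsort(lo[:,0])]; hi=p[np.argsort(p[:,1])[:2]]; hi=hi[np.argsort(-hi[:,0])]
print(lo,hi,tri(c,lo,True,d,hi,False).round(4))
cv2.imwrite('pics/w3s.png',np.hstack([cv2.resize(c['image'],(400,300)),cv2.resize(d['image'][70:190,190:350],(400,300))]))
E
```

```text
turn wz 0.000 (yaw now 0.090) then shift cm [55.71  6.15 -1.65] tilt [-0.     0.001] pos [ 0.4488 -0.4603  0.2331] w 0.052 t 12.15
[[318, 47], [317, 132], [187, 132], [186, 47]]
  centre [ 439.1 -361. ] size 147.4 97.6 yaw 0.090
[[288, 103], [290, 131], [247, 132], [245, 104]]
[[187 132]
 [317 132]] [[288 103]
 [245 104]] [[ 0.3677 -0.4165  0.0607  0.004 ]
 [ 0.5153 -0.4028  0.0623  0.0029]]
```

View pics/w3s.png

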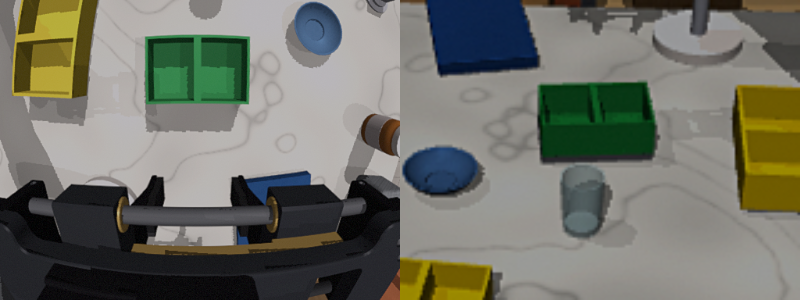

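Green is seated: rim at z≈0.061, centre (0.4395,-0.361), yaw 0.09, and the side view shows it level on the foot. Now the red domino.

Call:
move_arm:
  targets:
    - [[3,0.4,0],[0,0,0],60]
    - [[5,0.6,0],[0,0,0],60]
    - [[5,0.6,0],[0,0,0],60]
    - [[5,0.6,0],[0,0,0],60]
    - [[5,0.6,0],[0,0,0],60]
    - [[5,0.6,0],[0,0,0],60]
    - [[5,0.6,0],[0,0,0],60]
    - [[5,0.6,0],[0,0,0],60]
    - [[5,0.6,0],[0,0,0],60]
    - [[5,0.6,0.5],[0,0,0],60]
    - [[4,0.6,1],[0,0,0],60]
    - [[1,0,1],[0,0,0],60]
    - [[0,0,0],[0,0,0],60]
    - [[0,0,0],[0,0,0],60]

```text
time: 14.0
ee_pos: [0.4651, 0.0712, 0.2084]
eef_rot: [0.675, 0.738, 0.0, 0.0]
ft_force: [0.3, -1.2, -0.2]
width: 0.0521
grip_force: 0.0
```

```bash
cat >> h.py <<'E'
def dom(c,col,z,fish,box=None):
    hsv=cv2.cvtColor(c['image'],cv2.COLOR_BGR2HSV).astype(int); H,S,V=hsv[...,0],hsv[...,1],hsv[...,2]
    m=(((H<8)|(H>172))&(S>90)&(V>60)) if col=='red' else ((H>112)&(H<128)&(S>80)&(V>50))
    m=m.astype(np.uint8)*255
    if box: k=np.zeros_like(m); k[box[1]:box[3],box[0]:box[2]]=1; m*=k
    m=cv2.morphologyEx(m,cv2.MORPH_CLOSE,np.ones((5,5)))
    cs=[x for x in cv2.findContours(m,0,1)[0] if cv2.contourArea(x)>25]
    for x in cs:
        P=onz(c,x[:,0],z,fish); print(cv2.boundingRect(x)); rect(P)
    return cs
E
python3 - <<'E'
from h import *
plan(.46,.165,.2,.09)
c=cam('wrist','w4'); dom(c,'red',.01,True,(100,0,400,250)); print('side'); d=cam('side'); dom(d,'red',.01,False,(240,225,280,260))
E
```

```text
turn wz -0.002 (yaw now 0.088) then shift cm [9.39 0.34 0.84] tilt [0. 0.] pos [0.4651 0.0712 0.2084] w 0.0521 t 14.0
(243, 67, 30, 43)
  centre [462.  172.4] size 23.0 48.1 yaw -1.164
side
(251, 234, 15, 16)
  centre [459.  170.1] size 24.0 49.7 yaw -1.179
```

View pics/w4.png

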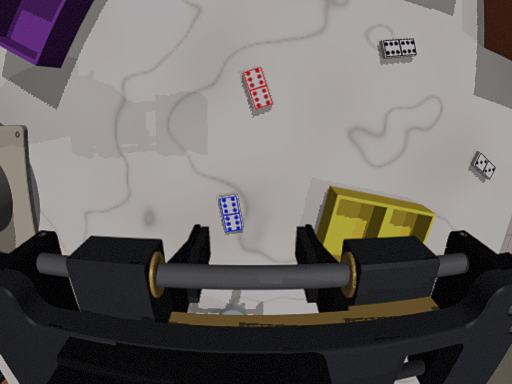

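Wrist view: red domino (258,90), blue (231,214), near yellow tray (380,220), black dominoes (398,48) and (484,165). Red is at (0.461,0.1715).

```bash
python3 - <<'E'
from h import *
plan(.461,.1715,.0035,.40)
E
```

```text
turn wz -0.312 (yaw now 0.088) then shift cm [ 9.38  3.49 20.5 ] tilt [0.001 0.001] pos [0.4652 0.0714 0.2085] w 0.0523 t 14.1
```

Call:
move_arm:
  targets:
    - [[0,0,2],[0,0,-0.16],60]
    - [[0,0,2],[0,0,-0.152],60]
    - [[3,1.2,2],[0,0,0],60]
    - [[3.5,1.2,2],[0,0,0],60]
    - [[2.9,1.1,2],[0,0,0],60]
    - [[0,0,3.5],[0,0,0],60]
    - [[0,0,3],[0,0,0],60]
    - [[0,0,2],[0,0,0],60]
    - [[0,0,1.3],[0,0,0],60]
    - [[0,0,0.5],[0,0,0],60]
    - [[0,0,0],[0,0,0],60]

```text
time: 15.48
ee_pos: [0.4607, 0.1727, 0.0054]
eef_rot: [0.552, 0.834, 0.0, 0.0]
ft_force: [-0.8, 0.4, 0.7]
width: 0.0522
grip_force: 0.0
```

Call:
move_arm:
  targets:
    - [[0,0,0.15],[0,0,0],20]
    - [[0,0,0],[0,0,0],10]
    - [[0,0,0],[0,0,0],10]
    - [[0,0,0],[0,0,0],10]
    - [[0,0,0],[0,0,0],10]
    - [[0,0,-1],[0,0,0],10]
    - [[0,0,-3],[0,0,0],10]
    - [[0,0,-4],[0,0,0],10]
    - [[0,0,-4],[0,0,0],10]
    - [[0,0,-3],[0,0,0],10]
    - [[0,0,0],[0,0,0],10]
  grip_force: 20

```text
time: 16.85
ee_pos: [0.4617, 0.1732, 0.1561]
eef_rot: [0.552, 0.834, 0.002, 0.001]
ft_force: [0.5, 0.2, -0.1]
width: 0.0246
grip_force: 20.0
```

```bash
python3 - <<'E'
from h import *
plan(.4773,-.3576,.15,1.66-np.pi)
E
```

```text
turn wz -1.258 (yaw now 0.402) then shift cm [  3.18 -53.01   0.46] tilt [0.004 0.003] pos [0.4617 0.1732 0.1561] w 0.0246 t 16.85
```

Call:
move_arm:
  targets:
    - [[0,0,0],[0,0,0.172],10]
    - [[0,0,0],[0,0,0.172],10]
    - [[0,0,0],[0,0,0.172],10]
    - [[0,0,0],[0,0,0.171],10]
    - [[0,0,0],[0,0,0.171],10]
    - [[0,0,0],[0,0,0.171],10]
    - [[0,0,0],[0,0,0.171],10]
    - [[0,0,0],[0,0,0.171],10]
    - [[0,0,0],[0,0,0.171],10]
    - [[0,0,0],[0,0,0.171],10]
    - [[0,0,0],[0,0,0.171],10]
    - [[-0.3,3,0],[0,0,0],10]
    - [[-0.3,5,0],[0,0,0],10]
    - [[-0.3,5,0],[0,0,0],10]
    - [[-0.3,5,0],[0,0,0],10]
    - [[-0.3,5,0],[0,0,0],10]
    - [[-0.3,5,0],[0,0,0],10]
    - [[-0.3,5,0],[0,0,0],10]
    - [[-0.3,5,0],[0,0,0],10]
    - [[-0.3,5,0],[0,0,0],10]

```text
time: 19.35
ee_pos: [0.4713, -0.2592, 0.1529]
eef_rot: [0.999, 0.045, -0.0, -0.0]
ft_force: [0.8, 0.6, 0.7]
width: 0.0245
grip_force: 20.0
```

Call:
move_arm:
  targets:
    - [[-0.3,5,0],[0,0,0],10]
    - [[-0.2,3,0],[0,0,0],10]
    - [[0,2,0],[0,0,0],10]
    - [[0,0,0],[0,0,0],10]
    - [[0,0,0],[0,0,0],10]

```text
time: 19.98
ee_pos: [0.4754, -0.3571, 0.153]
eef_rot: [0.999, 0.045, -0.0, -0.0]
ft_force: [1.3, 0.5, -0.4]
width: 0.0248
grip_force: 20.0
```

```bash
python3 - <<'E'
from h import *
plan(.4773,-.3576,.0195,1.66-np.pi); c=cam('wrist'); cv2.imwrite('pics/w5.png',c['image'])
q=quad(c,'green',(60,0,460,240));print(q.tolist())
E
```

```text
turn wz -0.000 (yaw now -1.482) then shift cm [ 0.19  0.08 13.35] tilt [-0.001  0.001] pos [ 0.4754 -0.3571  0.153 ] w 0.0248 t 19.975
[[311, 152], [306, 239], [203, 239], [198, 153], [206, 146], [302, 145]]
```

Call:
move_arm:
  targets:
    - [[0.2,0,2],[0,0,0],10]
    - [[0,0,3],[0,0,0],10]
    - [[0,0,3],[0,0,0],10]
    - [[0,0,2.5],[0,0,0],10]
    - [[0,0,1.3],[0,0,0],10]
    - [[0,0,0.8],[0,0,0],10]
    - [[0,0,0.5],[0,0,0],10]
    - [[0,0,0.2],[0,0,0],10]
    - [[0,0,0],[0,0,0],10]

```text
time: 21.15
ee_pos: [0.4777, -0.358, 0.0208]
eef_rot: [0.999, 0.044, 0.0, 0.0]
ft_force: [-0.1, -0.7, -0.1]
width: 0.0249
grip_force: 20.0
```

Call:
move_arm:
  targets:
    - [[0,0,0.1],[0,0,0],35]
    - [[0,0,0],[0,0,0],45]
    - [[0,0,0],[0,0,0],45]
    - [[0,0,-2],[0,0,0],45]
    - [[0,0,-4],[0,0,0],45]
    - [[-2,0,-5],[0,0,0],45]
    - [[-4,0,-5],[0,0,0],60]
    - [[-4,0,-5],[0,0,0],60]
    - [[0,0,0],[0,0,0],60]
    - [[0,0,0],[0,0,0],60]

```text
time: 22.4
ee_pos: [0.3804, -0.3661, 0.2276]
eef_rot: [0.999, 0.045, 0.001, -0.0]
ft_force: [-0.6, -0.2, -0.7]
width: 0.0519
grip_force: 0.0
```

```bash
python3 - <<'E'
from h import *
c=cam('wrist','w6'); q=quad(c,'green',(60,0,460,240)); print(q.tolist()); rect(onz(c,q,.062,True)); dom(c,'red',.026,True,(100,0,400,240))
plan(.62,-.08,.25,.09)
E
```

```text
[[298, 57], [296, 187], [212, 188], [209, 57]]
  centre [ 439.5 -361. ] size 148.2 96.9 yaw 0.092
(243, 72, 21, 39)
  centre [ 475.9 -356.9] size 46.6 24.0 yaw 0.092
turn wz 1.571 (yaw now -1.481) then shift cm [-26.31 -26.43  -2.3 ] tilt [-0.     0.001] pos [ 0.3804 -0.3658  0.2268] w 0.0523 t 22.45
```

View pics/w6.png

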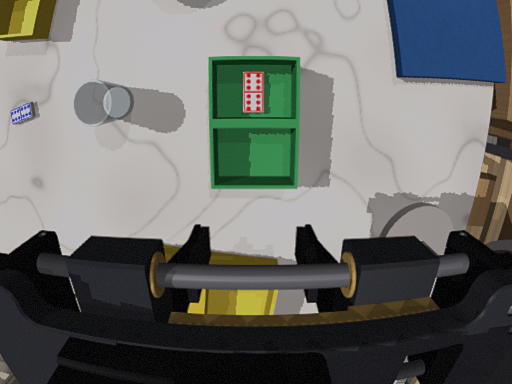

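Wrist view: the red domino lies flat in the green tier (254,92), and the glass stands upright at about (95,103). Next, the yellow tray.

Call:
move_arm:
  targets:
    - [[0,0,0],[0,0,-0.173],60]
    - [[0,0,0],[0,0,-0.173],60]
    - [[0,0,0],[0,0,-0.173],60]
    - [[0,0,0],[0,0,-0.173],60]
    - [[0,0,0],[0,0,-0.172],60]
    - [[0,0,0],[0,0,-0.172],60]
    - [[0,0,0],[0,0,-0.172],60]
    - [[0,0,0],[0,0,-0.172],60]
    - [[4,2.7,0],[0,0,0],60]
    - [[4,2.7,0],[0,0,0],60]
    - [[4,2.7,0],[0,0,0],60]
    - [[4,2.7,0],[0,0,0],60]
    - [[4,2.7,0],[0,0,0],60]
    - [[4,2.7,0],[0,0,0],60]
    - [[4,2.7,0],[0,0,0],60]
    - [[4,2.7,0],[0,0,0],60]
    - [[0,0,0],[0,0,0],60]
    - [[0,0,0],[0,0,0],60]

```text
time: 24.7
ee_pos: [0.6268, -0.0705, 0.2255]
eef_rot: [0.742, 0.67, -0.001, -0.001]
ft_force: [-0.4, -1.5, -0.1]
width: 0.0523
grip_force: 0.0
```

```bash
python3 - <<'E'
from h import *
c=cam('wrist','w7'); d=cam('side')
q=quad(c,'yellow',(100,0,420,225)); print(q.tolist()); rect(onz(c,q,.046,True))
p=quad(d,'yellow',(160,165,235,215)); print(p.tolist())
lo=q[np.argsort(q[:,1])[-2:]]; lo=lo[np.argsort(lo[:,0])]; hi=p[np.argsort(p[:,1])[:2]]; hi=hi[np.argsort(-hi[:,0])]
print(lo,hi,tri(c,lo,True,d,hi,False).round(4))
plan(.635,.01,.018,-.1)
E
```

```text
[[320, 70], [318, 153], [192, 153], [190, 70]]
  centre [636.4   2.5] size 97.5 148.3 yaw -0.101
[[175, 172], [226, 176], [220, 210], [168, 205], [166, 195]]
[[192 153]
 [318 153]] [[226 176]
 [175 172]] [[ 0.556  -0.0391  0.0475  0.0041]
 [ 0.7037 -0.0534  0.0469  0.0027]]
turn wz -0.004 (yaw now -0.104) then shift cm [ 8.21  0.04 20.84] tilt [-0.001 -0.   ] pos [ 0.6267 -0.0715  0.2265] w 0.0524 t 24.8
```

View pics/w7.png

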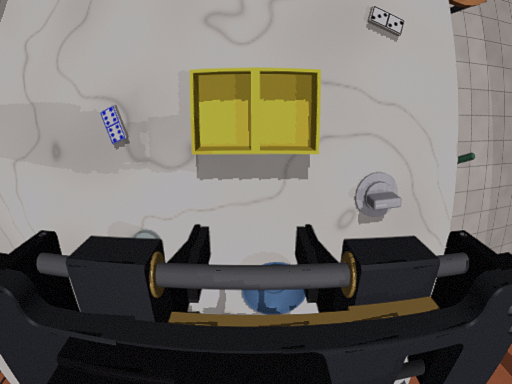

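Yellow tray: rim corners (190,70), (320,70), (318,153), (192,153), centre (0.6364,0.0025), rim at 0.047. Grasping it.

Call:
move_arm:
  targets:
    - [[3.5,0.1,2],[0,0,0],60]
    - [[3.9,0.1,3],[0,0,0],60]
    - [[0,0,4],[0,0,0],60]
    - [[0,0,4],[0,0,0],60]
    - [[0,0,3],[0,0,0],60]
    - [[0,0,2.5],[0,0,0],60]
    - [[0,0,1.4],[0,0,0],60]
    - [[0,0,0.7],[0,0,0],60]
    - [[0,0,0],[0,0,0],60]
    - [[0,0,0],[0,0,0],30]
    - [[0,0,0],[0,0,0],0]
    - [[0,0,0],[0,0,0],0]
    - [[0,0,0],[0,0,0],0]
    - [[0,0,0],[0,0,0],0]
    - [[0,0,0],[0,0,0],0]
    - [[0,0,0],[0,0,0],0]
  grip_force: 25

```text
time: 26.8
ee_pos: [0.6368, 0.0032, 0.0212]
eef_rot: [0.742, 0.67, 0.0, -0.0]
ft_force: [-0.1, -0.1, -0.0]
width: 0.0096
grip_force: 25.0
```

Call:
move_arm:
  targets:
    - [[0,0,-1],[0,0,0],0]
    - [[0,0,-2],[0,0,0],0]
    - [[0,0,-4],[0,0,0],0]
    - [[0,0,-4],[0,0,0],0]
    - [[0,0,-4],[0,0,0],0]
    - [[0,0,-4],[0,0,0],0]
    - [[0,0,-2],[0,0,0],0]
    - [[0,0,0],[0,0,-0.097],0]
    - [[0,0,0],[0,0,-0.097],0]
    - [[0,0,0],[0,0,0],0]

```text
time: 28.05
ee_pos: [0.6368, 0.0029, 0.2325]
eef_rot: [0.674, 0.739, 0.001, 0.0]
ft_force: [1.0, -0.6, -2.7]
width: 0.01
grip_force: 25.0
```

```bash
python3 - <<'E'
from h import *
plan(.4395,-.361,.24,.091)
E
```

```text
turn wz 0.000 (yaw now 0.091) then shift cm [-34.44 -22.96  -0.79] tilt [0.001 0.   ] pos [0.6368 0.0029 0.2325] w 0.01 t 28.05
```

Call:
move_arm:
  targets:
    - [[-2,-1.3,0],[0,0,0],0]
    - [[-3.5,-2.3,0],[0,0,0],0]
    - [[-4,-2.7,0],[0,0,0],0]
    - [[-4,-2.7,0],[0,0,0],0]
    - [[-4,-2.7,0],[0,0,0],0]
    - [[-4,-2.7,0],[0,0,0],0]
    - [[-4,-2.7,0],[0,0,0],0]
    - [[-4,-2.7,0],[0,0,0],0]
    - [[-3,-1.9,0],[0,0,0],0]
    - [[-1.9,-1.3,0],[0,0,0],0]
    - [[0,0,3],[0,0,0],0]
    - [[0,0,4],[0,0,0],0]
    - [[0,0,2],[0,0,0],0]
    - [[0,0,0],[0,0,0],0]
    - [[0,0,0],[0,0,0],0]

```text
time: 29.92
ee_pos: [0.4398, -0.3612, 0.1426]
eef_rot: [0.674, 0.739, 0.0, 0.001]
ft_force: [0.1, 0.7, -2.0]
width: 0.0098
grip_force: 25.0
```

```bash
python3 - <<'E'
from h import *
plan(.4395,-.361,.077,.091)
c=cam('wrist'); s=r.read_state(); 
q=quad(c,'yellow',(60,140,450,330)); print(q.tolist())
E
```

```text
turn wz 0.000 (yaw now 0.091) then shift cm [ 0.03 -0.04  6.56] tilt [ 0.002 -0.001] pos [ 0.4398 -0.3612  0.1426] w 0.0098 t 29.925
[[397, 175], [383, 260], [262, 264], [122, 260], [108, 175], [135, 160], [174, 158], [369, 160]]
```

Call:
move_arm:
  targets:
    - [[0,0,2],[0,0,0],0]
    - [[0,0,1.5],[0,0,0],0]
    - [[0,0,1],[0,0,0],0]
    - [[0,0,0.5],[0,0,0],0]
    - [[0,0,0.5],[0,0,0],0]
    - [[0,0,0.4],[0,0,0],0]
    - [[0,0,0.4],[0,0,0],0]
    - [[0,0,0.25],[0,0,0],0]
    - [[0,0,0],[0,0,0],0]

```text
time: 31.1
ee_pos: [0.4395, -0.3605, 0.0771]
eef_rot: [0.674, 0.739, 0.001, -0.0]
ft_force: [-5.9, 6.5, 17.7]
width: 0.01
grip_force: 25.0
```

Same force signature as the green seating (about 17 N at the expected height). Releasing, then looking.

Call:
move_arm:
  targets:
    - [[0,0,0],[0,0,0],25]
    - [[0,0,0],[0,0,0],45]
    - [[0,0,0],[0,0,0],45]
    - [[0,0,-2],[0,0,0],45]
    - [[0,0,-4],[0,0,0],45]
    - [[-2,0,-5],[0,0,0],45]
    - [[-3,0,-5],[0,0,0],45]
    - [[-3,0,0],[0,0,0],60]
    - [[-2,0,0],[0,0,0],60]
    - [[0,0,0],[0,0,0],60]
    - [[0,0,0],[0,0,0],60]

```text
time: 32.48
ee_pos: [0.4487, -0.4595, 0.2362]
eef_rot: [0.674, 0.739, 0.0, 0.0]
ft_force: [0.6, 1.6, -0.3]
width: 0.0521
grip_force: 0.0
```

```bash
python3 - <<'E'
from h import *
plan(.44,-.07,.21,.09)
c=cam('wrist','w8'); d=cam('side','s8')
q=quad(c,'yellow',(150,0,400,220)); print(q.tolist()); rect(onz(c,q,.102,True)); 
p=quad(d,'yellow',(225,60,310,180)); print(p.tolist()); print('green',quad(d,'green',(225,60,310,180)).tolist())
lo=q[np.argsort(q[:,1])[-2:]]; lo=lo[np.argsort(lo[:,0])]; hi=p[np.argsort(p[:,1])[:2]]; hi=hi[np.argsort(-hi[:,0])]
print(lo,hi,tri(c,lo,True,d,hi,False).round(4))
cv2.imwrite('pics/w8s.png',np.hstack([cv2.resize(c['image'],(400,300)),cv2.resize(d['image'][60:180,190:350],(400,300),interpolation=2)]))
E
```

```text
turn wz 0.002 (yaw now 0.092) then shift cm [38.87  2.63  2.62] tilt [0. 0.] pos [ 0.4487 -0.4595  0.2362] w 0.0521 t 32.475
[[327, 42], [325, 137], [179, 137], [178, 41], [277, 38]]
  centre [ 439.2 -360.9] size 148.7 98.9 yaw 0.092
[[289, 93], [292, 118], [247, 119], [245, 93]]
green [[291, 119], [290, 131], [247, 132], [246, 119]]
[[179 137]
 [325 137]] [[289  93]
 [245  93]] [[ 0.3668 -0.4176  0.099   0.0043]
 [ 0.5151 -0.403   0.1049  0.0029]]
```

View pics/w8s.png

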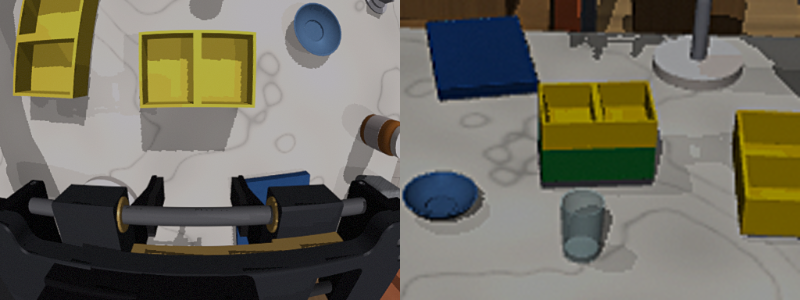

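The yellow tier is seated level on the green (rim ≈0.102, centre (0.4392,-0.361)). Now the blue domino.

Call:
move_arm:
  targets:
    - [[3,0.3,0],[0,0,0],60]
    - [[5,0.3,0],[0,0,0],60]
    - [[5,0.3,0],[0,0,0],60]
    - [[5,0.3,0],[0,0,0],60]
    - [[5,0.3,0],[0,0,0],60]
    - [[5,0.3,0],[0,0,0],60]
    - [[5,0.3,0],[0,0,0],60]
    - [[3,0.3,1.3],[0,0,0],60]
    - [[2,0.2,1.3],[0,0,0],60]
    - [[0,0,0],[0,0,0],60]
    - [[0,0,0],[0,0,0],60]

```text
time: 33.95
ee_pos: [0.4397, -0.08, 0.2102]
eef_rot: [0.674, 0.739, 0.0, 0.0]
ft_force: [-0.5, 0.4, -0.4]
width: 0.0522
grip_force: 0.0
```

```bash
python3 - <<'E'
from h import *
c=cam('wrist','w9'); dom(c,'blue',.01,True,(100,0,400,235)); print('side'); d=cam('side'); dom(d,'blue',.01,False,(250,185,285,212))
plan(.438,.005,.004,.4)
E
```

```text
(249, 77, 25, 41)
  centre [442.   10.2] size 23.2 48.3 yaw -1.319
side
(260, 192, 13, 13)
  centre [438.5   7.7] size 24.1 50.2 yaw -1.332
turn wz -0.309 (yaw now 0.091) then shift cm [ 7.92  3.14 20.62] tilt [0.001 0.   ] pos [ 0.4398 -0.0802  0.2102] w 0.052 t 34.05
```

Call:
move_arm:
  targets:
    - [[0,0,2],[0,0,-0.155],60]
    - [[2.9,0.8,3],[0,0,0],60]
    - [[2.9,0.8,3],[0,0,0],60]
    - [[2.85,0.6,3],[0,0,0],60]
    - [[0,0,3],[0,0,0],60]
    - [[0,0,2.5],[0,0,0],60]
    - [[0,0,2],[0,0,0],60]
    - [[0,0,1.3],[0,0,0],60]
    - [[0,0,0.8],[0,0,0],60]
    - [[0,0,0],[0,0,0],60]

```text
time: 35.3
ee_pos: [0.4398, 0.0098, 0.0036]
eef_rot: [0.615, 0.789, -0.0, -0.0]
ft_force: [0.1, 1.0, -0.4]
width: 0.0518
grip_force: 0.0
```

Call:
move_arm:
  targets:
    - [[0,0,0],[0,0,0],20]
    - [[0,0,0],[0,0,0],10]
    - [[0,0,0],[0,0,0],10]
    - [[0,0,0],[0,0,0],10]
    - [[0,0,0],[0,0,0],10]
    - [[0,0,-1],[0,0,0],10]
    - [[0,0,-3],[0,0,0],10]
    - [[0,0,-4],[0,0,0],10]
    - [[0,0,-4],[0,0,0],10]
    - [[0,0,-4],[0,0,0],10]
    - [[0,0,-3],[0,0,0],10]
    - [[0,0,0],[0,0,0],10]
  grip_force: 20

```text
time: 36.8
ee_pos: [0.4409, 0.0099, 0.196]
eef_rot: [0.615, 0.789, 0.002, 0.001]
ft_force: [-0.0, 0.6, -0.2]
width: 0.0243
grip_force: 20.0
```

```bash
python3 - <<'E'
from h import *
plan(.4770,-.3575,.19,1.662)
E
```

```text
turn wz -1.415 (yaw now 0.247) then shift cm [ -0.25 -36.92   0.56] tilt [0.004 0.002] pos [0.4409 0.0099 0.196 ] w 0.0243 t 36.8
```

Call:
move_arm:
  targets:
    - [[0,0,0],[0,0,0.173],10]
    - [[0,0,0],[0,0,0.173],10]
    - [[0,0,0],[0,0,0.173],10]
    - [[0,0,0],[0,0,0.173],10]
    - [[0,0,0],[0,0,0.173],10]
    - [[0,0,0],[0,0,0.173],10]
    - [[0,0,0],[0,0,0.172],10]
    - [[0,0,0],[0,0,0.172],10]
    - [[0,0,0],[0,0,0.172],10]
    - [[0,0,0],[0,0,0.172],10]
    - [[0,3,0],[0,0,0],10]
    - [[0,5,0],[0,0,0],10]
    - [[0,5,0],[0,0,0],10]
    - [[0,5,0],[0,0,0],10]
    - [[0,5,0],[0,0,0],10]
    - [[0,5,0],[0,0,0],10]
    - [[0,4,0],[0,0,0],10]
    - [[0,3,0],[0,0,0],10]
    - [[0.2,1.9,0],[0,0,0],10]
    - [[0,0,0],[0,0,0],10]

```text
time: 39.3
ee_pos: [0.4744, -0.3585, 0.1926]
eef_rot: [0.999, 0.045, -0.001, 0.0]
ft_force: [-0.3, 0.9, -0.9]
width: 0.0246
grip_force: 20.0
```

```bash
python3 - <<'E'
from h import *
plan(.4770,-.3575,.0700,1.662)
E
```

```text
turn wz -0.002 (yaw now -1.482) then shift cm [ 0.3  -0.08 12.26] tilt [-0.002 -0.001] pos [ 0.4744 -0.3585  0.1926] w 0.0246 t 39.3
```

Call:
move_arm:
  targets:
    - [[0.3,0,2],[0,0,0],10]
    - [[0,0,3],[0,0,0],10]
    - [[0,0,3],[0,0,0],10]
    - [[0,0,2],[0,0,0],10]
    - [[0,0,1],[0,0,0],10]
    - [[0,0,0.7],[0,0,0],10]
    - [[0,0,0.5],[0,0,0],10]
    - [[0,0,0],[0,0,0],10]
    - [[0,0,0],[0,0,0],35]
    - [[0,0,0],[0,0,0],45]
    - [[0,0,0],[0,0,0],45]
    - [[0,0,-2],[0,0,0],45]
    - [[0,0,-4],[0,0,0],45]
    - [[-2,0,-5],[0,0,0],45]
    - [[-4,0,-5],[0,0,0],60]
    - [[-4,0,-2],[0,0,0],60]
    - [[0,0,0],[0,0,0],60]
    - [[0,0,0],[0,0,0],60]

```text
time: 41.55
ee_pos: [0.3803, -0.3659, 0.2512]
eef_rot: [0.999, 0.046, 0.001, -0.0]
ft_force: [0.8, -0.1, -0.1]
width: 0.0517
grip_force: 0.0
```

```bash
python3 - <<'E'
from h import *
c=cam('wrist','w10'); q=quad(c,'yellow',(170,0,340,240)); print(q.tolist()); rect(onz(c,q,.102,True)); dom(c,'blue',.076,True,(200,0,310,240))
plan(.45,-.19,.25,-1.48)
E
```

```text
[[302, 55], [299, 192], [210, 192], [207, 55]]
  centre [ 439.3 -361.4] size 147.9 98.1 yaw 0.093
(242, 69, 22, 42)
  centre [ 476.4 -355.8] size 46.7 23.3 yaw 0.094
turn wz 0.002 (yaw now -1.478) then shift cm [  8.51 -16.86   0.07] tilt [0. 0.] pos [ 0.3806 -0.3657  0.2506] w 0.052 t 41.6
```

View pics/w10.png

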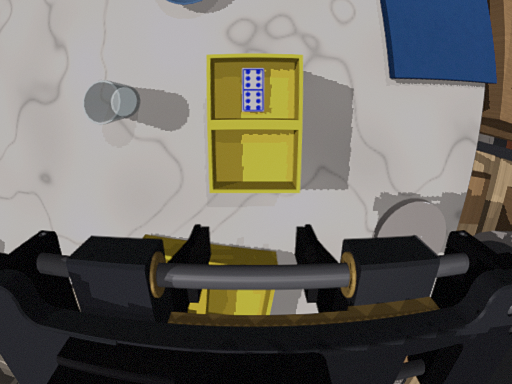

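Blue lies flat in the +x half (253,90). The glass is upright: rim circle (103,101), base circle (125,101). Moving over it.

Call:
move_arm:
  targets:
    - [[0.5,-3,0],[0,0,0],100]
    - [[0.5,-5,0],[0,0,0],100]
    - [[0.5,-5,0],[0,0,0],100]
    - [[0.5,-3,0],[0,0,0],100]
    - [[0,-1,0],[0,0,0],100]
    - [[0,0,0],[0,0,0],100]
    - [[0,0,0],[0,0,0],100]

```text
time: 42.48
ee_pos: [0.3841, -0.1962, 0.2503]
eef_rot: [0.999, 0.045, -0.0, 0.0]
ft_force: [0.1, -0.2, -0.3]
width: 0.0869
grip_force: 0.0
```

```bash
python3 - <<'E'
from h import *
plan(.45,-.19,.25,-1.48)
c=cam('wrist','w11'); d=cam('side','s11')
cv2.imwrite('pics/w11s.png',np.hstack([cv2.resize(c['image'][0:240,140:380],(480,480),interpolation=2),cv2.resize(d['image'][125:175,240:290],(300,300),interpolation=2).repeat(1,0) if 0 else np.vstack([cv2.resize(d['image'][125:175,240:290],(300,300),interpolation=2),np.zeros((180,300,3),np.uint8)])]))
E
```

```text
turn wz -0.001 (yaw now -1.481) then shift cm [ 6.62 -0.02  0.03] tilt [-0.001 -0.   ] pos [ 0.3841 -0.1962  0.2503] w 0.0869 t 42.475
```

View pics/w11s.png

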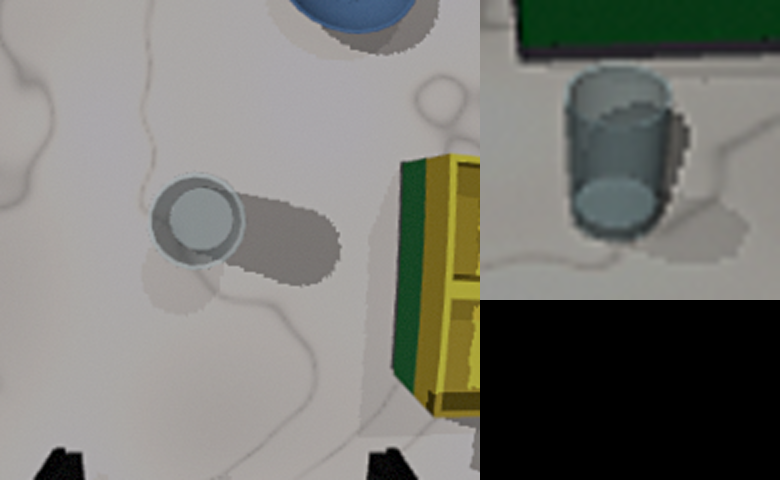

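Crop: rim circle centre is wrist (239,110), base centre (241,109). Side: rim centre (262.8,141), base centre (262.7,159).

```bash
python3 - <<'E'
from h import *
c=cam('wrist'); d=cam('side')
print(tri(c,[(239,110),(241,109)],True,d,[(262.8,141),(262.7,159)],False).round(4))
print(onz(c,[(239,110),(215.5,110),(262.5,110)],.078,True).round(4), onz(c,[(241,109)],.003,True).round(4))
plan(.45,-.187,.04,-1.48)
E
```

```text
[[ 0.4531 -0.1734  0.0757  0.0044]
 [ 0.4523 -0.173   0.0064  0.0054]]
[[ 0.4554 -0.1734  0.078 ]
 [ 0.4534 -0.1473  0.078 ]
 [ 0.4577 -0.1994  0.078 ]] [[ 0.4549 -0.1729  0.003 ]]
turn wz -0.000 (yaw now -1.480) then shift cm [ 6.64 -0.27 21.03] tilt [-0. -0.] pos [ 0.3841 -0.1957  0.2504] w 0.0871 t 42.675
```

Call:
move_arm:
  targets:
    - [[3.5,-0.8,0],[0,0,0],100]
    - [[3.7,-0.8,0],[0,0,0],100]
    - [[0,0,3],[0,0,0],100]
    - [[0,0,4],[0,0,0],100]
    - [[0,0,4],[0,0,0],100]
    - [[0,0,4],[0,0,0],100]
    - [[0,0,3],[0,0,0],100]
    - [[0,0,1.8],[0,0,0],100]
    - [[0,0,1],[0,0,0],100]
    - [[0,0,0],[0,0,0],100]
    - [[0,0,0],[0,0,0],80]
    - [[0,0,0],[0,0,0],70]
    - [[0,0,0],[0,0,0],60]
    - [[0,0,0],[0,0,0],50]
    - [[0,0,0],[0,0,0],50]
    - [[0,0,0],[0,0,0],50]
    - [[0,0,0],[0,0,0],50]
  grip_force: 20

```text
time: 44.8
ee_pos: [0.4547, -0.1726, 0.0426]
eef_rot: [0.999, 0.046, 0.0, 0.0]
ft_force: [0.2, -0.8, 3.2]
width: 0.0544
grip_force: 19.8
```

```bash
python3 - <<'E'
from h import *
plan(.4015,-.3645,.20,-1.48); print(r.read_state()['grip_force'])
E
```

```text
turn wz 0.001 (yaw now -1.479) then shift cm [ -7.03  18.63 -15.74] tilt [ 0. -0.] pos [ 0.4547 -0.1726  0.0426] w 0.0544 t 44.8
19.805184529446933
```

Call:
move_arm:
  targets:
    - [[0,0,-1],[0,0,0],50]
    - [[0,0,-2],[0,0,0],50]
    - [[0,0,-3],[0,0,0],50]
    - [[0,0,-3],[0,0,0],50]
    - [[0,0,-3],[0,0,0],50]
    - [[0,0,-2.5],[0,0,0],50]
    - [[0,0,-1.2],[0,0,0],50]
    - [[-0.8,1.5,0],[0,0,0],50]
    - [[-1.2,3,0],[0,0,0],50]
    - [[-1.2,3.5,0],[0,0,0],50]
    - [[-1.2,3.5,0],[0,0,0],50]
    - [[-1.2,3.5,0],[0,0,0],50]
    - [[-0.8,2.5,0],[0,0,0],50]
    - [[-0.6,1.1,0],[0,0,0],50]
    - [[0,0,0],[0,0,0],50]
    - [[0,0,0],[0,0,0],50]

```text
time: 46.8
ee_pos: [0.4021, -0.3631, 0.1991]
eef_rot: [0.999, 0.046, -0.0, -0.0]
ft_force: [-0.2, 0.1, -2.1]
width: 0.0545
grip_force: 19.8
```

```bash
python3 - <<'E'
from h import *
plan(.4015,-.3645,.1085,-1.48)
c=cam('wrist'); d=cam('side')
cv2.imwrite('pics/w12s.png',np.hstack([cv2.resize(c['image'],(400,300)),cv2.resize(d['image'][50:170,210:370],(400,300),interpolation=2)]))
E
```

```text
turn wz 0.002 (yaw now -1.478) then shift cm [-0.08  0.15  9.06] tilt [-0.     0.001] pos [ 0.4021 -0.3631  0.1991] w 0.0545 t 46.8
```

View pics/w12s.png

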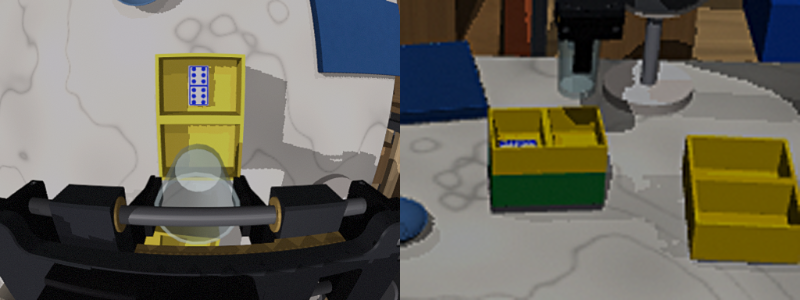

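The glass hangs upright over the −x half, in line with it. Lowering gently.

Call:
move_arm:
  targets:
    - [[0,0.1,2],[0,0,0],50]
    - [[0,0,2],[0,0,0],50]
    - [[0,0,2],[0,0,0],50]
    - [[0,0,1.2],[0,0,0],50]
    - [[0,0,0.8],[0,0,0],50]
    - [[0,0,0.5],[0,0,0],50]
    - [[0,0,0.3],[0,0,0],50]
    - [[0,0,0.15],[0,0,0],50]
    - [[0,0,0],[0,0,0],50]

```text
time: 48.02
ee_pos: [0.402, -0.3651, 0.1101]
eef_rot: [0.999, 0.046, 0.0, -0.0]
ft_force: [-0.8, 0.2, -2.6]
width: 0.0542
grip_force: 19.8
```

Call:
move_arm:
  targets:
    - [[0,0,0.1],[0,0,0],50]
    - [[0,0,0.08],[0,0,0],50]
    - [[0,0,0],[0,0,0],50]

```text
time: 48.4
ee_pos: [0.4022, -0.3653, 0.1086]
eef_rot: [0.999, 0.046, 0.0, 0.0]
ft_force: [-1.1, 0.8, 4.1]
width: 0.0545
grip_force: 19.8
```

Contact (+4 N). Opening slowly and retreating straight up.

Call:
move_arm:
  targets:
    - [[0,0,0],[0,0,0],66]
    - [[0,0,0],[0,0,0],75]
    - [[0,0,0],[0,0,0],88]
    - [[0,0,0],[0,0,0],95]
    - [[0,0,-1],[0,0,0],95]
    - [[0,0,-3],[0,0,0],95]
    - [[0,0,-4],[0,0,0],95]
    - [[0,0,-4],[0,0,0],95]
    - [[0,0,-3],[0,0,0],95]
    - [[0,-4,0],[0,0,0],95]
    - [[0,-5,0],[0,0,0],95]
    - [[0,-5,0],[0,0,0],95]
    - [[0,-4,0],[0,0,0],95]
    - [[0,0,0],[0,0,0],95]
    - [[0,0,0],[0,0,0],95]

```text
time: 50.28
ee_pos: [0.3854, -0.1866, 0.2586]
eef_rot: [0.999, 0.046, 0.0, -0.0]
ft_force: [0.0, -0.4, 0.1]
width: 0.0827
grip_force: 0.0
```

```bash
python3 - <<'E'
from h import *
c=cam('scene'); d=cam('side')
p=quad(d,'yellow',(225,60,310,180)); print(p.tolist(),quad(d,'green',(225,60,310,180)).tolist())
cv2.imwrite('pics/w13s.png',np.hstack([cv2.resize(c['image'][40:200,100:300],(400,320),interpolation=2),cv2.resize(d['image'][50:178,190:350],(400,320),interpolation=2)]))
E
```

```text
[[290, 96], [292, 118], [247, 119], [245, 93]] [[291, 119], [290, 131], [247, 132], [246, 119]]
```

View pics/w13s.png

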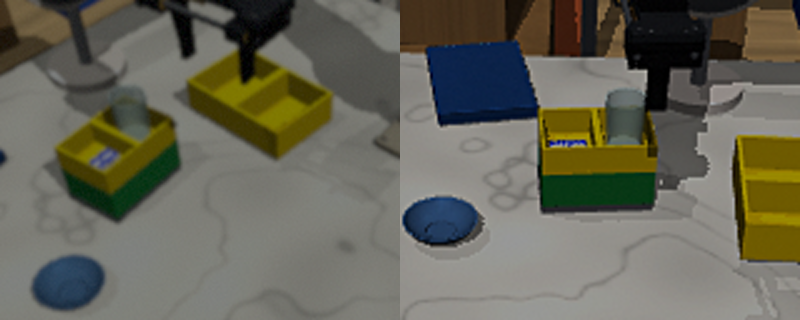

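Both views show the glass upright in the −x half, blue in the other half, the tiers level and the gripper clear. Handing in.

```bash
python3 -c "
from bench import r
print(r.close_job())"
```

```text
the job is handed in; nothing more can be done
None
```

The caddy is packed and handed in at about 50 s: green tier on the foot with the red domino, yellow tier on top with the blue domino and the glass upright in opposite halves; the last camera views showed it all in place and the gripper clear, but no verdict came back.

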